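# Clamp the plant labels with the slipping handle

### The job

Lay the loose bundle of wooden plant labels that lies to the right of the rack clamp (not the one at the back by the toolbox) in the clamp, flat on both rests and between the two jaws, and let go of it. Then turn the clamp's handle clockwise, seen from above, until you feel it slip; stop there, because turning on after the slip crushes the labels. Leave the bundle clamped, let go of the handle, and do not disturb the other things on the bench.

Things in the scene. Friction and masses are not known exactly. Their poses are not given: they have to be found in the camera images.
- labels: the bundle of thin wooden plant labels, tied together: 156 mm long (its own y axis), 27 mm wide (x) over its loosest edges, solid to 20 mm when gripped, 19 mm high (z), about 0.05 kg; origin at the centre of its underside. Lies flat and loose on the bench. Either way round will do.
- clamp: rack clamp, fixed: wooden bed 200 mm (its x) by 150 (y), 16 thick, origin on the bench below it. Work lies along x on two rests, tops 40 mm above the bench: one under the jaws (x -79 to -39 mm), a wooden one at the other end (x 45 to 75). Between them only the bed lies below: room for fingers. Jaws rise 26 mm above the rests. Gear housing and handle on the +y side.
- rest_mid (a point): where the middle of the bundle's underside belongs: midway along the clamp, between the jaws, at the height of the rests' tops (40 mm above the bench); axes as the clamp's. With the jaw open at least 33 mm lie between the jaws, and at least 15 mm from this point's line to either.
- jaw: sliding jaw, 38 mm long in the clamp's x, pale wood face, on the +y side; origin at the foot of its face. A rack moves it 20 mm towards -y per radian of spindle turned clockwise. The opposite jaw pad (-y) is on a stiff adjusting screw, 18 to 24 mm from rest_mid's line, so the handle angle at which the labels are gripped is not known beforehand.
- pinion_axis (a point): point on the upright axis about which the handle turns, at grip height (105 mm above the bench). Clockwise seen from above closes the jaw; friction keeps it tight when the handle is let go.
- grip_mid (a point): middle of the handle's upright wooden grip, 100 mm from pinion_axis: 23 mm across, 46 high, foot at 85 mm above the bench, spins freely on its pin. Needs 4 to 6 N sideways while running; the labels are gripped after 65 to 115 mm of grip travel, then within 15 mm the force about doubles, to 8 to 10 N: the handle slips.
- collar_mark (a point): a line cut in the spindle's collar, 20 mm from the pinion axis; coincides with lever_mark as long as the handle has not slipped
- lever_mark (a point): line in the lever's hub, 20 mm from pinion_axis; once the handle slips it moves away from collar_mark. The slip lasts 25 mm of grip travel at steady force, then the handle drives again (force climbs further) and the labels are crushed.
- dibber: wooden dibber, 196 mm long, 33 mm thick; a bystander, to be left where it is; origin at the centre of its underside
- tape_measure: tape measure, 38x82x64 mm; a bystander, to be left where it is; origin at the centre of its underside
- pot: small clay pot, 74 mm across, 65 mm high, rim up; a bystander, to be left where it is; origin at the centre of its underside
- marker: marker pen, 135 mm long, 17 mm thick; a bystander, to be left where it is; origin at the centre of its underside
- screwdriver: screwdriver with orange handle, 193 mm long; a bystander, to be left where it is; origin at the centre of its underside

How it is judged:
By the outcome, as a careful person would: the job done as asked, in the order asked, and still so for the second after the job is handed in, with the robot touching nothing.
It also fails if it takes over 64 s, if anything falls off the work surface, if the arm or the gripper's body presses on something with over 40 N, if the wrist force passes 120 N, or if a joint passes its speed limit or range.

### The arm

A 6-joint arm with a two-finger parallel gripper is mounted at the origin on a cart in front of the work surface, level with it; the furniture and walls round the work are solid. World frame = base frame: x ahead of the robot, y to its left, z up, the work surface at z = 0. Lengths are in m, angles in degrees, forces in N, time in s.
With the tool pointing down it reaches from about 0.375 to 0.9 m from the base axis. Payload 3.1 kg.
Tool frame: the origin (TCP) lies on the centre line of the jaws, within the pads' length; the fingertips stand 14 mm ahead of it and the grasp point (between the pads) lies 5 mm behind it (bot.tips_ahead is the distance from the TCP to the fingertips, in m); z points along the fingers, y is the line along which they close (so a half turn about z gives the same grasp; the last joint's range is limited). The gripper opens to 87 mm and grips with 3 to 60 N. Pads are 19 mm wide; open, the fingers measure 117 mm over their backs; the gripper's body (75 mm by 190 mm) begins 51 mm behind the grasp point.
Start: joints at [-10.227, 30.224, 82.088, -0, 67.689, -10.227], TCP at [0.625, 0, 0.237] pointing down, gripper open.
Joint ranges: [-176.69, 176.69], [-43.24, 126.21], [12.49, 139.97], [-82, 262], [0, 151.66], [-163.58, 163.58]. Speed limits (degrees/s): [159.86, 159.86, 180, 180, 180, 180].

### API

Orientations are given as a 3x3 rotation matrix whose columns are the frame's x, y, z axes.
In Python, from rig import bot gives the robot as it stands.
- The arm moves only by the tool play_rows, never from a script. Its argument "moves" is a list that holds one entry, the list of rows, each a list of 6 numbers: the shift along the tool's x, y, z in mm, then the turn, a rotation vector about the tool's x, y, z in rad. A call has 1 to 5 rows; each row shifts and turns the commanded pose from where the row before left it, along the tool's axes as they then stand; what a row does not reach is not made up. A row lasts 1/10 s, in which the tool goes at most 50 mm and 8.59 degrees, less where a joint would pass 70% of its speed; a pose out of reach is approached as far as the arm can. A call with a gripper value outside its range is refused whole. "fingers" is the opening, from -1 (shut) to 1 (fully open), set as the call begins (left out, the last holds). The fingers move at their own pace and stop on an object; the grip force is fixed at half the most. Time passes only in rows, so rows that do not move let the fingers close. It gives the time, the measured TCP pose, the force, the opening and the grip force at its end, in the units of the state.
- bot.read_state(): the state, without advancing time (a new reading comes with each control period).
- bot.capture(name): name is "scene" or "side" or "wrist"; returns a dict with "image" (400x640x3 uint8, blue, green, red), "fx", "fy", "cx", "cy" (pixels), "R" (3x3) and "t" (3): a world point X has camera coordinates R X + t. Camera axes: x right, y down, z forward; pixel columns grow to the right and rows downward; lengths in m; the calibration is good to about 2 mm. A picture is of the moment at which its call begins. There is no depth.
- bot.hand_in(): hands the job in; it is judged then, once.
Trained networks look in a picture, given as the dict that the camera call returned (one of the last four; its "shot" number tells which), for a name from the list of things; names that differ only in an ending like _2 or _b are one class to them, and where a whole thing is asked for, a point or a joint stands for the part that bears it (a point fixed in the world has none). Each returns a list of dicts, best first, with "confidence" (0 to 1); they miss things now and then, are a little off and sometimes report something else, mostly with a low value. They report only what shows in the picture. A call takes as long as a camera call.
- bot.search_frame(picture, query): "centre" ([column, row] in pixels, amid what is visible of it).
- bot.silhouettes(picture, query): "pixels" (400x640 bool, what is visible of it) and "centre" ([column, row] in pixels, amid what is visible of it).
- bot.pinpoint(picture, query): "centre" ([column, row] in pixels: a listed point, or the origin of a listed thing).
The state is a dict: "time_s": time; "joint_positions": joint angles; "qvel": joint speeds; "tau": joint torques, N m; "position": TCP position; "tcp_rot": TCP orientation; "force": force on the tool from outside, world axes, zero at the start; "moment": the same for the moment, N m; "opening": opening from 0.0 (shut) to 1.0 (fully open); "grasp_force": force on a finger pad.
Only numpy, scipy, OpenCV 4.12 (cv2) and the standard library are available. Lean on these libraries where they do the work, as an engineer would, in place of code of your own. Each camera call takes 0.05 s, during which the arm holds its last target. There are 200 camera calls.

## Working session

There is one attempt and no reset: what is moved stays moved. The work goes in short steps, Python scripts to look and compute and a tool call to move; the robot and the scene stay as the last step left them, time stands still between calls to the robot, and variables do not carry over. Pictures are saved under pics/ and viewed, at most 10 in all, crops included, and the job is handed in when it is done.

Besides the shell and the picture viewer there is one more tool, called as a command line: name --argument value ..., lists and objects as JSON in quotes. play_rows: Moves the arm, as the interface text tells. Its arguments: {"type":"object","properties":{"moves":{"type":"array","items":{"type":"array","items":{"type":"array","items":{"type":"number"}}}},"fingers":{"type":"number"}},"required":["moves"]}

```bash
mkdir -p pics
cat > h.py <<'E'
import numpy as np, cv2
from rig import bot
def ray(p,uv):
    d=np.array([(uv[0]-p["cx"])/p["fx"],(uv[1]-p["cy"])/p["fy"],1.])
    R=np.array(p["R"]);t=np.array(p["t"])
    return -R.T@t, R.T@d
def atz(p,uv,z):
    o,d=ray(p,uv); return o+d*(z-o[2])/d[2]
def proj(p,X):
    c=np.array(p["R"])@np.array(X)+np.array(p["t"]); return [p["fx"]*c[0]/c[2]+p["cx"],p["fy"]*c[1]/c[2]+p["cy"]]
E
python3 - <<'E'
from h import *
Z=dict(labels=0,clamp=0,rest_mid=.04,jaw=.04,pinion_axis=.105,grip_mid=.105 ,collar_mark=.09,lever_mark=.09,dibber=0,tape_measure=0,pot=0,marker=0,screwdriver=0)
for c in ["scene","side"]:
    p=bot.capture(c); cv2.imwrite(f"pics/{c}0.png",p["image"])
    print(c,ray(p,(320,200)))
    for n,z in Z.items():
        for r in bot.pinpoint(p,n)[:2]: print(n,np.round(r["centre"],1),round(r["confidence"],2),np.round(atz(p,r["centre"],z),4))
E
```

```text
scene (array([-0.47424594, -0.48737856,  0.70668502]), array([ 0.79268404,  0.35996727, -0.49256959]))
labels [322.5 275.5] 0.74 [ 0.3382 -0.1218  0.    ]
labels [429.4 267.8] 0.67 [ 0.4647 -0.3426  0.    ]
clamp [344.9 219.2] 0.76 [ 0.5905 -0.079   0.    ]
clamp [296.8 199.2] 0.46 [ 0.6407  0.0954 -0.    ]
rest_mid [345.4 206.6] 0.85 [ 0.5918 -0.0795  0.04  ]
jaw [328.6 214.4] 0.68 [ 0.536  -0.0532  0.04  ]
pinion_axis [305.5 189.2] 0.58 [0.5324 0.0115 0.105 ]
grip_mid [306.9 188. ] 0.6 [0.54  0.011 0.105]
grip_mid [266.7 188.3] 0.42 [0.4973 0.1098 0.105 ]
collar_mark [296.8 200.3] 0.8 [0.4934 0.0186 0.09  ]
lever_mark [298.3 197.6] 0.66 [0.5079 0.0214 0.09  ]
dibber [211.2 194.7] 0.81 [0.5644 0.3522 0.    ]
pot [249.6 194.2] 0.6 [0.6129 0.2438 0.    ]
marker [320.  273.7] 0.82 [ 0.342  -0.1137  0.    ]
side (array([ 0.06603385, -0.84072509,  0.63365455]), array([ 0.40853918,  0.76355662, -0.50076741]))
labels [383.3 319.1] 0.8 [ 0.4716 -0.341   0.    ]
clamp [366.6 234.9] 0.6 [ 0.6026 -0.0848  0.    ]
rest_mid [367.  219.9] 0.88 [ 0.6058 -0.0783  0.04  ]
jaw [339.3 223.9] 0.5 [ 0.5364 -0.0612  0.04  ]
jaw [382.6 319.5] 0.38 [ 0.4443 -0.3727  0.04  ]
grip_mid [289.  175.1] 0.64 [0.4878 0.1211 0.105 ]
collar_mark [315.3 199.9] 0.66 [ 0.4997 -0.0058  0.09  ]
lever_mark [278.9 274.6] 0.74 [ 0.3064 -0.2241  0.09  ]
lever_mark [317.9 195.8] 0.55 [0.5149 0.0092 0.09  ]
dibber [283.6 173.4] 0.74 [0.5614 0.3315 0.    ]
tape_measure [234.7 183.8] 0.78 [0.4    0.3393 0.    ]
tape_measure [280.9 170.2] 0.26 [0.5633 0.3571 0.    ]
pot [309.6 181.8] 0.86 [0.608  0.2396 0.    ]
marker [279.6 275.9] 0.75 [ 0.3458 -0.1268  0.    ]
screwdriver [239. 213.] 0.91 [0.3547 0.1694 0.    ]
```

View pics/scene0.png

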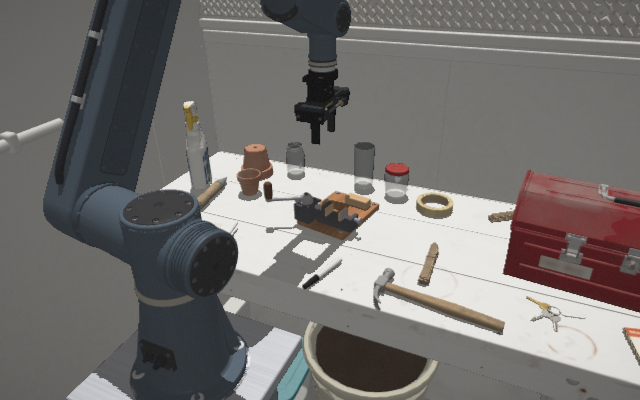

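View pics/side0.png

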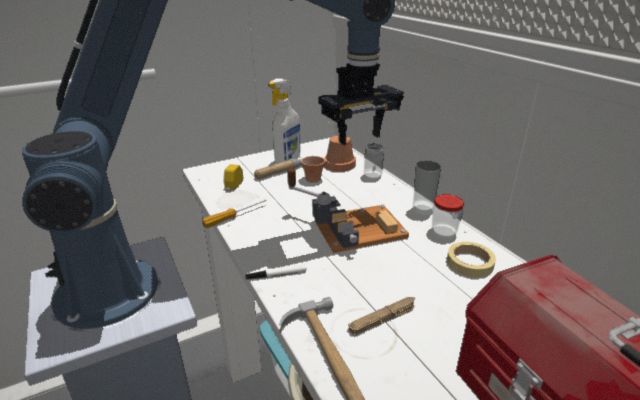

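The scene picture shows the labels at (429,263), the clamp at (340,213) and the handle grip at (267,190). The side picture shows the labels at (383,316) and the grip at (291,177). Next I get orientations and take a wrist look.

Run:
```python
from h import *
s=bot.read_state(); print(s["time_s"],s["position"],np.round(s["tcp_rot"],3),s["opening"])
for c in ["scene","side"]:
    p=bot.capture(c)
    m=[r for r in bot.silhouettes(p,"labels") if abs(atz(p,r["centre"],.01)[1]+.342)<.06][:1]
    for r in m:
        P=np.array([atz(p,(u,v),.012)[:2] for v,u in np.argwhere(r["pixels"])])
        (cx,cy),(w,h),a=cv2.minAreaRect((P*1000).astype(np.float32)); d=np.linalg.svd(P-P.mean(0),full_matrices=False)[2][0]
        print(c,r["confidence"],cx,cy,w,h,a,P.mean(0),np.degrees(np.arctan2(d[1],d[0])))
p=bot.capture("wrist"); cv2.imwrite("pics/w0.png",p["image"])
Z=dict(rest_mid=.04,jaw=.04,pinion_axis=.105,grip_mid=.105,collar_mark=.09,lever_mark=.09,clamp=0)
for n,z in Z.items():
    for r in bot.pinpoint(p,n)[:2]: print(n,np.round(r["centre"],1),round(r["confidence"],2),np.round(atz(p,r["centre"],z),4))
```

```text
1.4 [6.24979408e-01 6.07910253e-05 2.36557166e-01] [[-0.  1.  0.]
 [ 1.  0.  0.]
 [ 0.  0. -1.]] 0.997080495637869
scene 0.89 472.12286376953125 -340.6319274902344 164.93148803710938 25.64617919921875 2.3036673069000244 [ 0.46697453 -0.34001084] -178.03984031949577
side 0.94 471.926025390625 -341.6429748535156 165.10765075683594 36.92460250854492 1.9556937217712402 [ 0.46603801 -0.34102297] -177.01690739359805
rest_mid [290.7 250.4] 0.9 [ 0.5968 -0.0812  0.04  ]
jaw [241.6 228.4] 0.93 [ 0.5434 -0.0553  0.04  ]
pinion_axis [209.9 176.9] 0.75 [0.534  0.0144 0.105 ]
grip_mid [134.7  71.5] 0.9 [0.481  0.0993 0.105 ]
collar_mark [206.5 151.3] 0.58 [0.528  0.0346 0.09  ]
lever_mark [202.6 152.9] 0.67 [0.5244 0.0332 0.09  ]
clamp [292.9 235.1] 0.72 [ 0.5967 -0.0782  0.    ]
clamp [291.6 246.2] 0.49 [ 0.5949 -0.0928  0.    ]
```

View pics/w0.png

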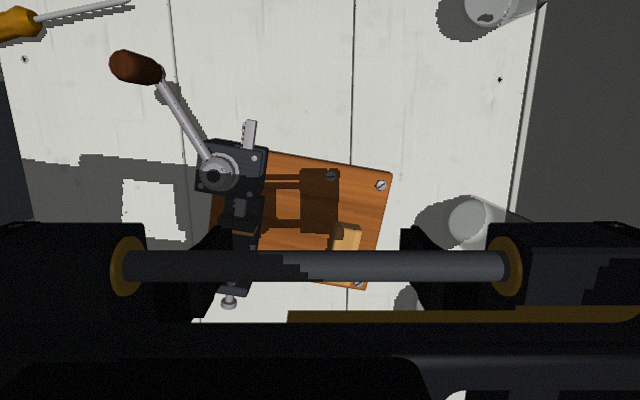

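The wrist view shows the clamp yawed about -11°: the bed's top edge runs from (265,150) to (392,175), the hub is at (216,172) and the grip at (134,68). I'll go above the labels.

play_rows --moves '[[[-43, -19, 0, 0, 0, 0], [-43, -19, 0, 0, 0, 0], [-43, -19, 0, 0, 0, 0], [-43, -19, 0, 0, 0, 0], [-43, -19, 0, 0, 0, 0]]]'

```text
time_s: 2.5
position: [0.5292, -0.2165, 0.2368]
tcp_rot: [[-0.0, 1.0, 0.0], [1.0, 0.0, -0.0], [-0.0, 0.0, -1.0]]
force: [0.8, 0.1, -0.7]
opening: 1.006
grasp_force: 0.0
```

play_rows --moves '[[[-43, -19, 0, 0, 0, 0], [-43, -19, 0, 0, 0, 0], [-40, -19, 0, 0, 0, 0], [0, 0, 0, 0, 0, 0.149], [0, 0, 0, 0, 0, 0.149]]]'

```text
time_s: 3.0
position: [0.472, -0.3429, 0.2365]
tcp_rot: [[0.303, 0.953, 0.0], [0.953, -0.303, -0.0], [-0.0, 0.0, -1.0]]
force: [0.3, 0.1, 0.2]
opening: 0.999
grasp_force: 0.0
```

play_rows --moves '[[[0, 0, 0, 0, 0, 0.149], [0, 0, 0, 0, 0, 0.149], [0, 0, 0, 0, 0, 0.149], [0, 0, 0, 0, 0, 0.149], [0, 0, 0, 0, 0, 0.149]]]'

```text
time_s: 3.5
position: [0.473, -0.341, 0.2366]
tcp_rot: [[0.867, 0.498, 0.0], [0.498, -0.867, -0.0], [0.0, 0.0, -1.0]]
force: [-0.4, -0.7, -0.2]
opening: 1.0
grasp_force: 0.0
```

play_rows --moves '[[[0, 0, 0, 0, 0, 0.149], [0, 0, 0, 0, 0, 0.149], [0, 0, 0, 0, 0, 0.149], [0, 0, 0, 0, 0, 0.04], [0, 0, 0, 0, 0, 0]]]'

```text
time_s: 4.0
position: [0.473, -0.341, 0.2366]
tcp_rot: [[0.999, 0.041, 0.0], [0.041, -0.999, -0.0], [0.0, 0.0, -1.0]]
force: [0.8, 0.0, -0.4]
opening: 1.001
grasp_force: 0.0
```

Run:
```python
from h import *
s=bot.read_state(); print(s["time_s"],s["position"],np.round(s["tcp_rot"],3))
p=bot.capture("wrist"); cv2.imwrite("pics/w1.png",p["image"])
for r in bot.silhouettes(p,"labels")[:2]:
    P=np.array([atz(p,(u,v),.019)[:2] for v,u in np.argwhere(r["pixels"])])
    d=np.linalg.svd(P-P.mean(0),full_matrices=False)[2][0]
    print(r["confidence"],r["centre"],cv2.minAreaRect((P*1000).astype(np.float32)),P.min(0),P.max(0),np.degrees(np.arctan2(d[1],d[0])))
print([(r["centre"],r["confidence"],atz(p,r["centre"],0)) for r in bot.pinpoint(p,"labels")])
```

```text
4.0 [ 0.47301076 -0.34098453  0.23658551] [[ 0.999  0.041  0.   ]
 [ 0.041 -0.999 -0.   ]
 [ 0.     0.    -1.   ]]
0.57 [313.5, 172.9] ((473.471923828125, -338.4364929199219), (151.4671630859375, 22.554359436035156), 1.054711103439331) [ 0.39770278 -0.35098541] [ 0.54916983 -0.32663277] -178.60480435175086
[([316.3, 174.8], 0.91, array([ 0.46970061, -0.34162316,  0.        ]))]
```

View pics/w1.png

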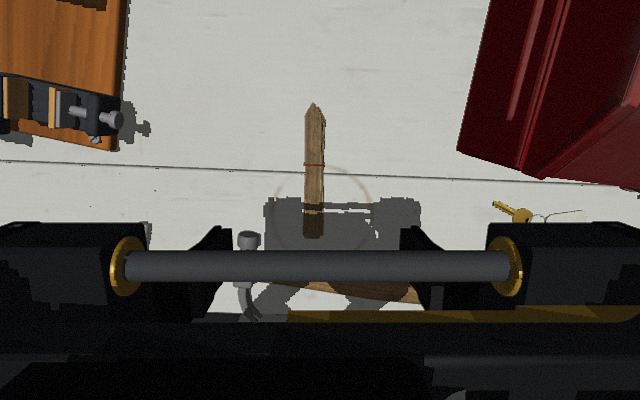

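The view shows the labels from (314,103) to (314,238), centred under the tool. The hammer head at (247,240) stays clear of a partly opened gripper. I'll descend.

play_rows --moves '[[[0, -1.5, 40, 0, 0, 0], [0, 0, 40, 0, 0, 0], [0, 0, 40, 0, 0, 0], [0, 0, 40, 0, 0, 0], [0, 0, 30, 0, 0, 0]]]' --fingers 0.2

```text
time_s: 4.65
position: [0.4723, -0.3389, 0.0443]
tcp_rot: [[0.999, 0.041, -0.001], [0.041, -0.999, 0.001], [-0.001, -0.002, -1.0]]
force: [-0.1, -0.6, -0.5]
opening: 0.652
grasp_force: 0.0
```

play_rows --moves '[[[0, 0, 15, 0, 0, 0], [0, 0, 10, 0, 0, 0], [0, 0, 4, 0, 0, 0], [0, 0, 0, 0, 0, 0], [0, 0, 0, 0, 0, 0]]]'

```text
time_s: 5.15
position: [0.4737, -0.3402, 0.0188]
tcp_rot: [[0.999, 0.041, 0.002], [0.041, -0.999, -0.002], [0.002, 0.002, -1.0]]
force: [0.2, 0.6, -0.1]
opening: 0.599
grasp_force: 0.0
```

play_rows --moves '[[[0, 0, 0, 0, 0, 0], [0, 0, 0, 0, 0, 0], [0, 0, 0, 0, 0, 0], [0, 0, 0, 0, 0, 0], [0, 0, 0, 0, 0, 0]]]' --fingers -1

```text
time_s: 5.65
position: [0.4729, -0.3395, 0.0176]
tcp_rot: [[0.999, 0.041, 0.0], [0.041, -0.999, -0.0], [0.0, 0.0, -1.0]]
force: [0.1, 1.5, 0.2]
opening: 0.234
grasp_force: 0.3
```

play_rows --moves '[[[0, 0, 0, 0, 0, 0], [0, 0, 0, 0, 0, 0], [0, 0, 0, 0, 0, 0], [0, 0, -20, 0, 0, 0], [0, 0, -40, 0, 0, 0]]]'

```text
time_s: 6.15
position: [0.471, -0.3376, 0.0751]
tcp_rot: [[0.999, 0.041, -0.005], [0.041, -0.999, 0.006], [-0.005, -0.006, -1.0]]
force: [0.5, 0.4, 0.4]
opening: 0.228
grasp_force: 30.0
```

play_rows --moves '[[[0, 0, -45, 0, 0, 0], [0, 0, -45, 0, 0, 0], [0, 0, -45, 0, 0, 0], [0, 0, 0, 0, 0, 0.1], [0, 0, 0, 0, 0, 0.1]]]'

```text
time_s: 6.65
position: [0.4735, -0.34, 0.2146]
tcp_rot: [[0.987, -0.162, 0.003], [-0.162, -0.987, -0.003], [0.003, 0.003, -1.0]]
force: [-0.2, 0.0, -0.7]
opening: 0.224
grasp_force: 30.0
```

play_rows --moves '[[[13, -46, 0, 0, 0, 0], [13, -46, 0, 0, 0, 0], [13, -46, 0, 0, 0, 0], [13, -46, 0, 0, 0, 0], [0, 0, 0, 0, 0, 0]]]'

```text
time_s: 7.15
position: [0.5545, -0.1602, 0.2122]
tcp_rot: [[0.988, -0.152, -0.0], [-0.152, -0.988, 0.003], [-0.001, -0.003, -1.0]]
force: [0.2, 0.0, -1.1]
opening: 0.223
grasp_force: 30.0
```

Run:
```python
from h import *
s=bot.read_state(); print(s["time_s"],s["position"],np.round(s["tcp_rot"],3))
Z=dict(rest_mid=.04,jaw=.04,pinion_axis=.105,grip_mid=.105,clamp=0)
ps={c:bot.capture(c) for c in ["wrist","scene","side"]}
for c,p in ps.items():
  cv2.imwrite(f"pics/{c}2.png",p["image"])
  for n,z in Z.items():
    for r in bot.pinpoint(p,n)[:2]: print(c,n,np.round(r["centre"],1),round(r["confidence"],2),np.round(atz(p,r["centre"],z),4))
  # bed outline
  for r in bot.silhouettes(p,"clamp")[:1]:
    P=np.array([atz(p,(u,v),.016)[:2] for v,u in np.argwhere(r["pixels"])]); print(c,cv2.minAreaRect((P*1000).astype(np.float32)))
```

```text
7.15 [ 0.55454279 -0.1602433   0.21216825] [[ 0.988 -0.152 -0.   ]
 [-0.152 -0.988  0.003]
 [-0.001 -0.003 -1.   ]]
wrist rest_mid [223.6 152.9] 0.92 [ 0.5973 -0.0763  0.04  ]
wrist jaw [214.8 213.6] 0.56 [ 0.5388 -0.0541  0.04  ]
wrist pinion_axis [114.8 255.4] 0.61 [0.5323 0.0129 0.105 ]
wrist clamp [238.5 148. ] 0.84 [ 0.5972 -0.0816  0.    ]
wrist ((547.5869140625, -23.954025268554688), (213.58555603027344, 360.3935546875), 57.84140396118164)
scene rest_mid [345.  204.9] 0.85 [ 0.6001 -0.0751  0.04  ]
scene jaw [330.6 217. ] 0.55 [ 0.5259 -0.0633  0.04  ]
scene pinion_axis [306.4 187.4] 0.89 [0.5425 0.0137 0.105 ]
scene grip_mid [265.8 188.5] 0.69 [0.4954 0.1115 0.105 ]
scene clamp [347.6 220.4] 0.75 [ 0.5875 -0.0882  0.    ]
scene ((614.0635375976562, 46.40669250488281), (376.271728515625, 231.55096435546875), 80.34198760986328)
side rest_mid [365.  220.1] 0.86 [ 0.601  -0.0767  0.04  ]
side rest_mid [278.6 171.1] 0.43 [0.5232 0.2792 0.04  ]
side jaw [337.  223.1] 0.75 [ 0.5332 -0.0554  0.04  ]
side pinion_axis [325.7 187.3] 0.73 [0.5401 0.0146 0.105 ]
side grip_mid [317.1 197.4] 0.68 [ 0.4971 -0.0202  0.105 ]
side grip_mid [292.4 176.6] 0.5 [0.4919 0.1088 0.105 ]
side clamp [367.2 234.2] 0.74 [ 0.6056 -0.0829  0.    ]
side ((614.4453125, 82.33309936523438), (464.743896484375, 209.02928161621094), 82.05900573730469)
```

View pics/wrist2.png

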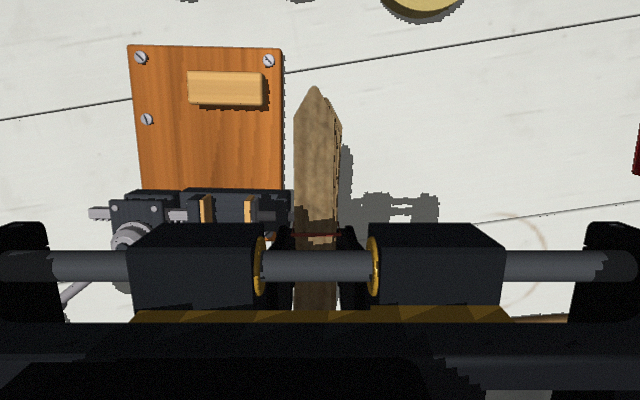

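The view shows bed corners at (128,46) and (281,50), with the right edge going down to (284,190). The wooden rest spans (187,71)–(263,106) and the pale jaw faces are at columns ~210 and ~246. Next I compute the clamp's yaw and centre line.

Run:
```python
from h import *
p=bot.capture("wrist")
f=lambda u,v,z: atz(p,(u,v),z)[:2]
ang=lambda a,b: np.degrees(np.arctan2(*(a-b)[::-1]))
e=[f(128,46,.016),f(281,50,.016),f(284,190,.016)]
print("yaw",ang(e[0],e[1])-90,ang(e[1],e[2]),e,np.linalg.norm(e[0]-e[1]))
for n,uv in dict(movjaw=(212,198),fixpad=(245,198),movlo=(212,222),fixlo=(245,222)).items(): print(n,f(*uv,.066))
print("rest far edge corners",f(187,71,.04),f(263,73,.04),f(188,104,.04),f(265,108,.04))
th=np.radians(-10.5); ex=np.array([np.cos(th),np.sin(th)])
print("bed corner based centre",e[0]*.5+e[1]*.5-.1*ex)
s=bot.read_state();print(s["position"],ang(s["tcp_rot"][:2,0] if hasattr(s["tcp_rot"],'shape') else np.array(s["tcp_rot"])[:2,0],np.zeros(2)))
# tilt of held labels (z=.2 top)
print("labels",f(314,87,.215),f(294,118,.215),f(341,124,.215),f(294,225,.215),f(337,225,.215))
```

```text
yaw -10.469315422326488 -9.225082879905331 [array([ 0.70968697, -0.00805737]), array([ 0.68297735, -0.15260152]), array([ 0.546404 , -0.1304201])] 0.1469911997206029
movjaw [ 0.55992181 -0.07048886]
fixpad [ 0.55514335 -0.10036718]
movlo [ 0.53736502 -0.06509186]
fixlo [ 0.53249704 -0.09552569]
rest far edge corners [ 0.67459244 -0.06654564] [ 0.66199789 -0.13448487] [ 0.64633433 -0.06019276] [ 0.63148765 -0.13028672]
bed corner based centre [ 0.59800667 -0.06210589]
[ 0.55347277 -0.16595902  0.21257941] -9.110692773606102
labels [ 0.62969747 -0.17718405] [ 0.61858357 -0.16671971] [ 0.61292204 -0.18624057] [ 0.57105812 -0.15833986] [ 0.56790856 -0.17803007]
```

The arm was still settling at that shot, so I repeat it settled and look at an enlarged crop.

Run:
```python
from h import *
s=bot.read_state(); p=bot.capture("wrist"); print(s["position"],bot.read_state()["position"])
for n,z in dict(rest_mid=.04,jaw=.04,pinion_axis=.105,clamp=0).items():
    for r in bot.pinpoint(p,n)[:1]: print(n,np.round(r["centre"],1),round(r["confidence"],2),np.round(atz(p,r["centre"],z),4))
im=p["image"][30:250,90:350]; cv2.imwrite("pics/crop3.png",cv2.resize(im,None,fx=2.7,fy=2.7,interpolation=cv2.INTER_CUBIC))
import pickle; pickle.dump({k:p[k] for k in ["fx","fy","cx","cy","R","t"]},open("p3.pkl","wb"))
```

```text
[ 0.55347277 -0.16595902  0.21257941] [ 0.5534648  -0.16597203  0.21254964]
rest_mid [218.7 152.5] 0.59 [ 0.5979 -0.0781  0.04  ]
jaw [207.3 211.5] 0.83 [ 0.5418 -0.0532  0.04  ]
pinion_axis [108.2 253.1] 0.87 [0.5353 0.0117 0.105 ]
clamp [231.6 148.7] 0.6 [ 0.597  -0.0806  0.    ]
```

View pics/crop3.png

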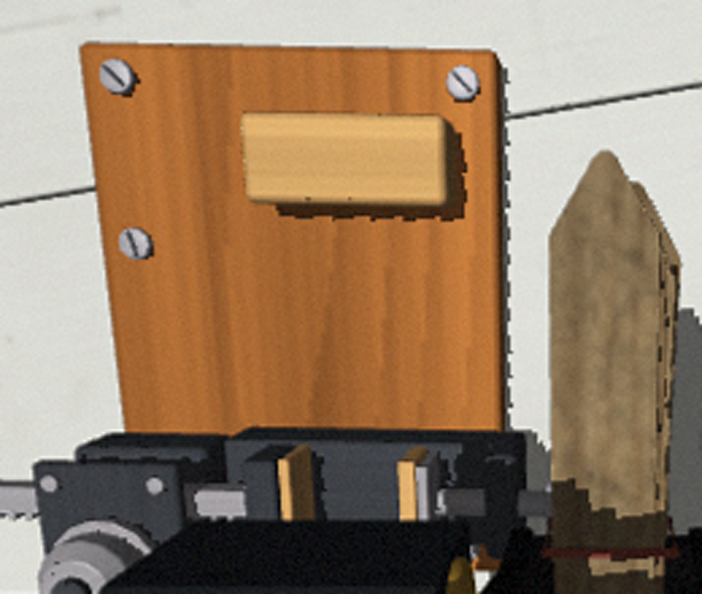

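The crop shows the wooden rest at crop (243..445, 113..205). The moving jaw's face-top edge is at crop ≈(297,450) and the fixed pad's face-top edge at ≈(399,460).

Run:
```python
from h import *
import pickle; p=pickle.load(open("p3.pkl","rb"))
f=lambda u,v,z: atz(p,(90+u/2.7,30+v/2.7),z)[:2]
e=[f(82,43,.016),f(497,50,.016),f(500,430,.016),f(124,430,.016)]
ang=lambda a,b: np.degrees(np.arctan2(*(a-b)[::-1]))
print("yaws",ang(e[0],e[1])-90,ang(e[1],e[2]),ang(e[0],e[3]))
th=np.radians(-10); R=np.array([[np.cos(th),-np.sin(th)],[np.sin(th),np.cos(th)]]); o=np.array([.598,-.078])
for n,q in dict(c0=e[0],c1=e[1],c2=e[2],mov=f(297,450,.066),fix=f(399,460,.066),foot=f(312,465,.042),r0=f(243,113,.04),r1=f(443,118,.04),r2=f(247,198,.04),r3=f(445,203,.04)).items(): print(n,np.round((R.T@(q-o))*1000,1))
print("lab",ang(f(600,155,.215),f(610,550,.215)), np.round(1e3*(f(600,155,.215)-np.array([.5535,-.166]))))
```

```text
yaws -9.97518973809784 -10.35318475646985 -10.611007360038748
c0 [97.8 95.6]
c1 [ 97.9 -52.1]
c2 [-41.  -51.2]
mov [-37.7  11.7]
fix [-40.7 -22.8]
foot [-49.5  15.1]
r0 [72.6 31. ]
r1 [ 72.1 -36.4]
r2 [45.  31.9]
r3 [ 44.4 -36.2]
lab -7.705804462013291 [ 76. -10.]
```

Fit to the sizes given: clamp line point ≈ (0.596, -0.0805), yaw ≈ -10.3°. I'll go above it.

play_rows --moves '[[[9.5, -30, 0, 0, 0, 0], [9.5, -30, 0, 0, 0, 0], [9.5, -31, 0, 0, 0, 0.021], [0, 0, 40, 0, 0, 0], [0, 0, 40, 0, 0, 0]]]'

```text
time_s: 9.0
position: [0.598, -0.0799, 0.1332]
tcp_rot: [[0.984, -0.177, 0.005], [-0.177, -0.984, -0.002], [0.005, 0.001, -1.0]]
force: [0.0, 0.5, -1.9]
opening: 0.23
grasp_force: 30.0
```

play_rows --moves '[[[0, 0, 30, 0, 0, 0], [0, 0, 0, 0, 0, 0], [0, 0, 0, 0, 0, 0], [0, 0, 0, 0, 0, 0]]]'

```text
time_s: 9.4
position: [0.5975, -0.0813, 0.1044]
tcp_rot: [[0.984, -0.179, 0.004], [-0.179, -0.984, -0.001], [0.004, 0.001, -1.0]]
force: [-0.6, 0.2, 0.0]
opening: 0.223
grasp_force: 30.0
```

Run:
```python
from h import *
s=bot.read_state(); print(s["time_s"],s["position"],np.round(s["tcp_rot"],3),s["force"])
a=bot.capture("side")["image"][130:280,260:440]; b=bot.capture("wrist")["image"][0:330,120:520]
cv2.imwrite("pics/c4.png",np.hstack([cv2.resize(a,(396,330),interpolation=cv2.INTER_CUBIC),b]))
```

```text
9.4 [ 0.59754661 -0.08130224  0.10444629] [[ 0.984 -0.179  0.004]
 [-0.179 -0.984 -0.001]
 [ 0.004  0.001 -1.   ]] [-0.56386948  0.21780805  0.0074491 ]
```

View pics/c4.png

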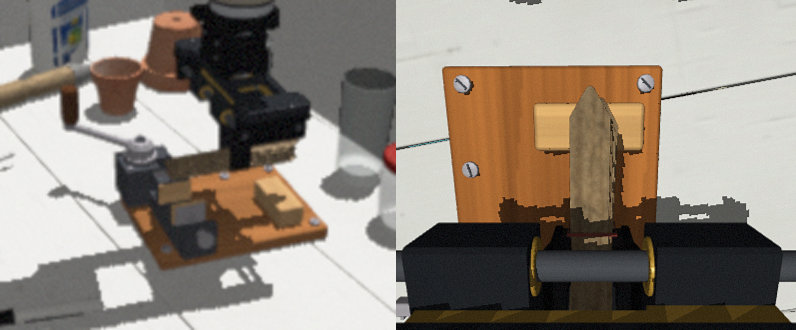

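Left (side view): the labels hang above and in line with the jaw gap. Right (wrist view): they are centred (col 591) on the wooden rest (535–645). I'll lower them.

play_rows --moves '[[[0, 0, 15, 0, 0, 0], [0, 0, 15, 0, 0, 0], [0, 0, 10, 0, 0, 0], [0, 0, 4, 0, 0, 0], [0, 0, 0, 0, 0, 0]]]'

```text
time_s: 10.0
position: [0.5958, -0.0807, 0.0582]
tcp_rot: [[0.984, -0.179, -0.001], [-0.179, -0.984, 0.0], [-0.001, -0.0, -1.0]]
force: [0.1, -0.2, -1.0]
opening: 0.225
grasp_force: 30.0
```

play_rows --moves '[[[0, 0, 1.5, 0, 0, 0], [0, 0, 0, 0, 0, 0]]]'

```text
time_s: 10.2
position: [0.5963, -0.0808, 0.0577]
tcp_rot: [[0.984, -0.179, 0.001], [-0.179, -0.984, -0.0], [0.001, 0.0, -1.0]]
force: [-2.0, 0.5, 2.4]
opening: 0.224
grasp_force: 30.0
```

play_rows --moves '[[[0, 0, 0, 0, 0, 0], [0, 0, 0, 0, 0, 0], [0, 0, 0, 0, 0, 0], [0, 0, 0, 0, 0, 0]]]' --fingers 0.0

```text
time_s: 10.6
position: [0.596, -0.0807, 0.057]
tcp_rot: [[0.984, -0.179, -0.0], [-0.179, -0.984, -0.0], [-0.0, 0.0, -1.0]]
force: [-0.1, 0.1, -0.8]
opening: 0.47
grasp_force: 0.0
```

play_rows --moves '[[[0, 0, -10, 0, 0, 0], [0, 0, -30, 0, 0, 0], [0, 0, -40, 0, 0, 0], [0, 0, -40, 0, 0, 0], [0, 0, -40, 0, 0, 0]]]'

```text
time_s: 11.1
position: [0.5957, -0.0806, 0.2192]
tcp_rot: [[0.984, -0.179, 0.0], [-0.179, -0.984, -0.0], [0.0, 0.0, -1.0]]
force: [0.8, -0.2, -0.5]
opening: 0.496
grasp_force: 0.0
```

Run:
```python
from h import *
s=bot.read_state(); print(s["time_s"],s["position"],np.round(s["tcp_rot"],3),s["joint_positions"])
ps={c:bot.capture(c) for c in ["wrist","scene","side"]}
a=ps["side"]["image"][130:280,260:440]; b=ps["wrist"]["image"][0:330,120:520]
cv2.imwrite("pics/c5.png",np.hstack([cv2.resize(a,(396,330),interpolation=cv2.INTER_CUBIC),b]))
for c,p in ps.items():
  for n,z in dict(pinion_axis=.105,grip_mid=.105,labels=.04).items():
    for r in bot.pinpoint(p,n)[:2]: print(c,n,np.round(r["centre"],1),round(r["confidence"],2),np.round(atz(p,r["centre"],z),4))
  for r in bot.silhouettes(p,"grip_mid")[:1]: print(c,"sil",r["centre"],r["confidence"],r["pixels"].sum(),atz(p,r["centre"],.108))
```

```text
11.1 [ 0.59574322 -0.08060686  0.21924041] [[ 0.984 -0.179  0.   ]
 [-0.179 -0.984 -0.   ]
 [ 0.     0.    -1.   ]] [-1.83460368e+01  2.95055103e+01  8.66800057e+01  7.54309672e-04
  6.37966750e+01  8.19783242e+01]
wrist labels [315.2 178.6] 0.77 [ 0.599  -0.0805  0.04  ]
scene pinion_axis [302.4 186.1] 0.79 [0.5452 0.0268 0.105 ]
scene grip_mid [268.9 191. ] 0.71 [0.4862 0.0968 0.105 ]
scene labels [347.6 205.3] 0.79 [ 0.6008 -0.0825  0.04  ]
scene sil [267.9, 187.0] 0.45 144 [0.50014627 0.10749722 0.108     ]
side pinion_axis [325.1 185. ] 0.89 [0.5447 0.0261 0.105 ]
side grip_mid [291.7 176.6] 0.44 [0.4903 0.1097 0.105 ]
side grip_mid [363.5 217.5] 0.33 [ 0.5454 -0.1498  0.105 ]
side labels [362.4 221.8] 0.64 [ 0.5911 -0.0802  0.04  ]
side sil [290.1, 178.2] 0.61 139 [0.48036565 0.09800462 0.108     ]
```

View pics/c5.png

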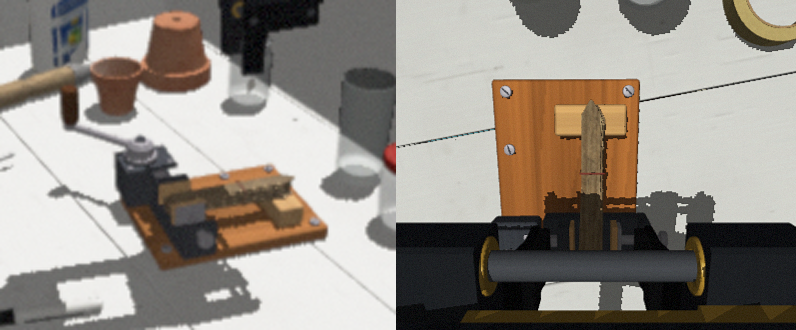

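The labels lie flat on both rests between the jaws: (591,100..250) in the wrist half, and along the bed in the side half. The grip is at about (0.488,0.104) and the axis at about (0.536,0.0135), so the radius of about 102 mm fits. I'll go near the handle with tool x pointing radially outward, then take a close look.

play_rows --moves '[[[-26, -29, 0, 0, 0, 0], [-26, -29, 0, 0, 0, 0], [-26, -29, 0, 0, 0, 0], [-26, -29, 0, 0, 0, 0], [0, 0, 0, 0, 0, -0.148]]]'

```text
time_s: 12.35
position: [0.5104, 0.0557, 0.2168]
tcp_rot: [[1.0, -0.025, -0.005], [-0.025, -1.0, 0.002], [-0.005, -0.002, -1.0]]
force: [0.2, -0.3, 0.5]
opening: 0.501
grasp_force: 0.0
```

play_rows --moves '[[[0, 0, 0, 0, 0, -0.148], [0, 0, 0, 0, 0, -0.148], [0, 0, 0, 0, 0, -0.148], [0, 0, 0, 0, 0, -0.148], [0, 0, 0, 0, 0, -0.148]]]'

```text
time_s: 12.85
position: [0.5146, 0.0521, 0.2171]
tcp_rot: [[0.756, 0.655, 0.0], [0.655, -0.756, -0.0], [0.0, 0.0, -1.0]]
force: [0.6, 0.2, -0.4]
opening: 0.502
grasp_force: 0.0
```

play_rows --moves '[[[0, 0, 0, 0, 0, -0.148], [0, 0, 0, 0, 0, -0.148], [0, 0, 0, 0, 0, -0.148], [0, 0, 0, 0, 0, -0.148], [0, 0, 0, 0, 0, -0.148]]]'

```text
time_s: 13.35
position: [0.5146, 0.0521, 0.2171]
tcp_rot: [[0.117, 0.993, 0.0], [0.993, -0.117, -0.0], [-0.0, 0.0, -1.0]]
force: [0.9, 0.1, 0.5]
opening: 0.502
grasp_force: 0.0
```

play_rows --moves '[[[0, 0, 0, 0, 0, -0.148], [0, 0, 0, 0, 0, -0.148], [0, 0, 0, 0, 0, -0.148], [0, 0, 0, 0, 0, -0.148], [0, 0, 0, 0, 0, 0]]]'

```text
time_s: 13.85
position: [0.5145, 0.052, 0.2171]
tcp_rot: [[-0.452, 0.892, 0.0], [0.892, 0.452, -0.0], [-0.0, 0.0, -1.0]]
force: [-0.3, -0.3, 0.5]
opening: 0.497
grasp_force: 0.0
```

play_rows --moves '[[[0, 0, 0, 0, 0, 0], [0, 0, 0, 0, 0, 0]]]'

```text
time_s: 14.05
position: [0.5145, 0.052, 0.2171]
tcp_rot: [[-0.45, 0.893, 0.0], [0.893, 0.45, -0.0], [-0.0, 0.0, -1.0]]
force: [-0.0, 0.1, -0.1]
opening: 0.5
grasp_force: 0.0
```

Run:
```python
from h import *
s=bot.read_state(); R=np.array(s["tcp_rot"]); print(s["time_s"],s["position"],np.degrees(np.arctan2(R[1,0],R[0,0])),s["joint_positions"][5])
p=bot.capture("wrist"); cv2.imwrite("pics/w6.png",p["image"])
for n,z in dict(pinion_axis=.105,grip_mid=.105,lever_mark=.09,collar_mark=.09).items():
    for r in bot.pinpoint(p,n)[:2]: print(n,np.round(r["centre"],1),round(r["confidence"],2),np.round(atz(p,r["centre"],z),4))
```

```text
14.05 [0.51451594 0.0520489  0.2170655 ] 116.75179892209425 -33.37000137788246
pinion_axis [318.  250.2] 0.65 [0.5362 0.013  0.105 ]
grip_mid [310.8 131.4] 0.57 [0.4867 0.0984 0.105 ]
lever_mark [313.  212.8] 0.89 [0.5196 0.0364 0.09  ]
collar_mark [312.8 212.4] 0.76 [0.5193 0.0367 0.09  ]
collar_mark [213.7   5.7] 0.71 [0.381  0.1473 0.09  ]
```

View pics/w6.png

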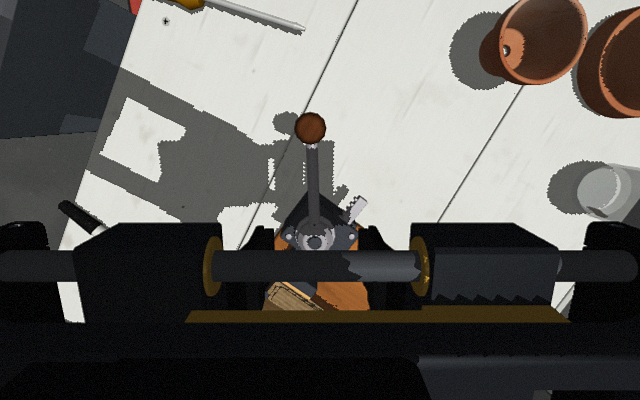

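The grip shows at (310,128), the hub at (315,240) and the lever pointing straight outward. The grip at radius ~99 mm and angle 120° fits. I'll straddle it loosely.

play_rows --moves '[[[28, -2, 0, 0, 0, 0], [27, -1.6, 0, 0, 0, -0.05], [0, 0, 0, 0, 0, 0], [0, 0, 40, 0, 0, 0], [0, 0, 30, 0, 0, 0]]]'

```text
time_s: 14.8
position: [0.4875, 0.0993, 0.1467]
tcp_rot: [[-0.496, 0.868, 0.003], [0.868, 0.496, -0.0], [-0.002, 0.002, -1.0]]
force: [-0.7, -0.4, -0.7]
opening: 0.501
grasp_force: 0.0
```

play_rows --moves '[[[0, 0, 20, 0, 0, 0], [0, 0, 15, 0, 0, 0], [0, 0, 8, 0, 0, 0], [0, 0, 0, 0, 0, 0]]]'

```text
time_s: 15.2
position: [0.4863, 0.0991, 0.1032]
tcp_rot: [[-0.495, 0.869, -0.002], [0.869, 0.495, -0.0], [0.001, -0.002, -1.0]]
force: [0.0, -1.1, 0.2]
opening: 0.503
grasp_force: 0.0
```

play_rows --moves '[[[0, 0, 0, 0, 0, 0], [0, 0, 0, 0, 0, 0], [0, 0, 0, 0, 0, 0]]]' --fingers -0.3

```text
time_s: 15.5
position: [0.487, 0.0995, 0.1049]
tcp_rot: [[-0.496, 0.868, 0.002], [0.868, 0.496, -0.0], [-0.001, 0.002, -1.0]]
force: [0.4, 0.3, -0.9]
opening: 0.368
grasp_force: 0.0
```

play_rows --moves '[[[-0.1, 5, 0, 0, 0, 0.05], [-0.1, 5, 0, 0, 0, 0.05], [-0.1, 5, 0, 0, 0, 0.05]]]'

```text
time_s: 15.8
position: [0.496, 0.1058, 0.104]
tcp_rot: [[-0.36, 0.933, -0.009], [0.933, 0.36, -0.001], [0.002, -0.008, -1.0]]
force: [-6.5, -2.4, 2.4]
opening: 0.355
grasp_force: 3.1
```

play_rows --moves '[[[-0.1, 5, 0, 0, 0, 0.05], [-0.1, 5, 0, 0, 0, 0.05], [-0.1, 5, 0, 0, 0, 0.05]]]'

```text
time_s: 16.1
position: [0.51, 0.1104, 0.104]
tcp_rot: [[-0.216, 0.976, -0.009], [0.976, 0.216, -0.001], [0.001, -0.009, -1.0]]
force: [-5.6, -1.0, 3.6]
opening: 0.348
grasp_force: 3.1
```

play_rows --moves '[[[-0.1, 5, 0, 0, 0, 0.05], [-0.1, 5, 0, 0, 0, 0.05]]]'

```text
time_s: 16.3
position: [0.5198, 0.1123, 0.104]
tcp_rot: [[-0.117, 0.993, -0.009], [0.993, 0.117, -0.0], [0.001, -0.009, -1.0]]
force: [-6.3, -0.7, 2.7]
opening: 0.351
grasp_force: 3.1
```

play_rows --moves '[[[-0.1, 5, 0, 0, 0, 0.05], [-0.1, 5, 0, 0, 0, 0.05]]]'

```text
time_s: 16.5
position: [0.5298, 0.1132, 0.104]
tcp_rot: [[-0.017, 1.0, -0.009], [1.0, 0.017, 0.0], [0.0, -0.009, -1.0]]
force: [-6.2, 1.3, 3.8]
opening: 0.352
grasp_force: 3.1
```

play_rows --moves '[[[-0.1, 5, 0, 0, 0, 0.05], [-0.1, 5, 0, 0, 0, 0.05]]]'

```text
time_s: 16.7
position: [0.5398, 0.1131, 0.104]
tcp_rot: [[0.083, 0.997, -0.009], [0.997, -0.083, 0.0], [-0.0, -0.009, -1.0]]
force: [-6.0, 0.7, 2.9]
opening: 0.35
grasp_force: 3.1
```

play_rows --moves '[[[-0.1, 5, 0, 0, 0, 0.05]]]'

```text
time_s: 16.8
position: [0.5448, 0.1127, 0.104]
tcp_rot: [[0.132, 0.991, -0.009], [0.991, -0.132, 0.001], [-0.001, -0.009, -1.0]]
force: [-6.2, 1.3, 3.4]
opening: 0.352
grasp_force: 3.1
```

play_rows --moves '[[[-0.1, 5, 0, 0, 0, 0.05]]]'

```text
time_s: 16.9
position: [0.5498, 0.112, 0.104]
tcp_rot: [[0.182, 0.983, -0.009], [0.983, -0.182, 0.001], [-0.001, -0.009, -1.0]]
force: [-6.7, 3.3, 3.2]
opening: 0.359
grasp_force: 3.1
```

play_rows --moves '[[[-0.1, 5, 0, 0, 0, 0.05]]]'

```text
time_s: 17.0
position: [0.5548, 0.1111, 0.1041]
tcp_rot: [[0.231, 0.973, -0.009], [0.973, -0.231, 0.001], [-0.001, -0.009, -1.0]]
force: [-5.8, 2.9, 3.9]
opening: 0.351
grasp_force: 3.1
```

play_rows --moves '[[[-0.1, 5, 0, 0, 0, 0.05]]]'

```text
time_s: 17.1
position: [0.5597, 0.11, 0.104]
tcp_rot: [[0.279, 0.96, -0.009], [0.96, -0.279, 0.001], [-0.001, -0.009, -1.0]]
force: [-5.9, 2.6, 2.8]
opening: 0.353
grasp_force: 3.1
```

play_rows --moves '[[[-0.1, 5, 0, 0, 0, 0.05]]]'

```text
time_s: 17.2
position: [0.5646, 0.1086, 0.1041]
tcp_rot: [[0.327, 0.945, -0.008], [0.945, -0.327, 0.001], [-0.002, -0.008, -1.0]]
force: [-6.3, 1.8, 3.0]
opening: 0.353
grasp_force: 3.1
```

play_rows --moves '[[[-0.1, 3, 0, 0, 0, 0.03]]]'

```text
time_s: 17.3
position: [0.5677, 0.1075, 0.1041]
tcp_rot: [[0.355, 0.935, -0.008], [0.935, -0.355, 0.001], [-0.002, -0.008, -1.0]]
force: [-5.8, 3.1, 3.5]
opening: 0.351
grasp_force: 3.2
```

play_rows --moves '[[[-0.1, 4, 0, 0, 0, 0.04]]]'

```text
time_s: 17.4
position: [0.5709, 0.1062, 0.104]
tcp_rot: [[0.392, 0.92, -0.009], [0.92, -0.392, 0.002], [-0.002, -0.009, -1.0]]
force: [-5.7, 2.9, 3.1]
opening: 0.346
grasp_force: 3.2
```

play_rows --moves '[[[-0.1, 4, 0, 0, 0, 0.04]]]'

```text
time_s: 17.5
position: [0.5735, 0.1049, 0.1039]
tcp_rot: [[0.429, 0.903, -0.011], [0.903, -0.429, 0.002], [-0.003, -0.011, -1.0]]
force: [-9.3, 5.4, 4.0]
opening: 0.35
grasp_force: 5.1
```

play_rows --moves '[[[-0.1, 4, 0, 0, 0, 0.04]]]'

```text
time_s: 17.6
position: [0.5761, 0.1035, 0.1037]
tcp_rot: [[0.465, 0.885, -0.013], [0.886, -0.465, 0.003], [-0.004, -0.013, -1.0]]
force: [-9.9, 6.0, 5.4]
opening: 0.347
grasp_force: 5.1
```

Gripped: the force went from about 6.5 to about 11 N. I'll take small steps now to find the plateau.

play_rows --moves '[[[0, 2, 0, 0, 0, 0.02]]]'

```text
time_s: 17.7
position: [0.5782, 0.1026, 0.1038]
tcp_rot: [[0.482, 0.876, -0.013], [0.876, -0.482, 0.003], [-0.003, -0.012, -1.0]]
force: [-8.1, 5.6, 4.5]
opening: 0.351
grasp_force: 5.1
```

play_rows --moves '[[[0, 2, 0, 0, 0, 0.02]]]'

```text
time_s: 17.8
position: [0.5797, 0.1019, 0.1038]
tcp_rot: [[0.499, 0.867, -0.013], [0.867, -0.499, 0.003], [-0.004, -0.013, -1.0]]
force: [-8.2, 5.6, 3.9]
opening: 0.35
grasp_force: 5.1
```

```bash
cat > m.py <<'E'
from h import *
s=bot.read_state(); print(s["time_s"],s["position"],s["force"],s["grasp_force"],"tang",np.dot(s["force"],np.array(s["tcp_rot"])[:,1]))
for c in ["scene","side","wrist"]:
  p=bot.capture(c)
  for n,z in dict(collar_mark=.09,lever_mark=.09,grip_mid=.105).items():
    for r in bot.pinpoint(p,n)[:1]:
      q=atz(p,r["centre"],z)[:2]-np.array([.5362,.013]); print(c,n,np.round(r["centre"],1),round(r["confidence"],2),np.round(q*1e3,1),"ang",round(np.degrees(np.arctan2(q[1],q[0]))))
E
python3 m.py
```

```text
17.8 [0.57974261 0.10185706 0.10376179] [-8.21358335  5.55757539  3.93504806] 5.075910548634965 tang -9.94027772329516
scene collar_mark [301.1 197.3] 0.5 [-24.    2.2] ang 175
scene lever_mark [301.6 196.8] 0.54 [-21.    2.2] ang 174
side collar_mark [319.4 197. ] 0.93 [-20.9 -10.9] ang -152
side lever_mark [322.6 192.3] 0.51 [-2.4  6.4] ang 111
side grip_mid [321.7 168. ] 0.44 [ 47.9 103.8] ang 65
wrist grip_mid [308.2 264.4] 0.68 [38.5 87.6] ang 66
```

The force is steady at about 10 N (pad force 5.1) over four readings, so the handle has slipped. I stop here, let go and check the marks from above.

play_rows --moves '[[[0, -3, 0, 0, 0, 0], [0, -2, 0, 0, 0, 0], [0, 0, 0, 0, 0, 0]]]' --fingers 0.1

```text
time_s: 18.7
position: [0.5819, 0.1022, 0.1046]
tcp_rot: [[0.498, 0.867, 0.002], [0.867, -0.498, -0.0], [0.001, 0.001, -1.0]]
force: [1.1, 0.2, -0.5]
opening: 0.513
grasp_force: 0.0
```

play_rows --moves '[[[0, 0, -20, 0, 0, 0], [0, 0, -40, 0, 0, 0], [0, 0, -40, 0, 0, 0], [-25, 0, -13, 0, 0, 0], [-30, 0, 0, 0, 0, 0]]]'

```text
time_s: 19.2
position: [0.5569, 0.0542, 0.2205]
tcp_rot: [[0.496, 0.868, 0.009], [0.868, -0.496, -0.001], [0.004, 0.009, -1.0]]
force: [1.0, -0.6, -0.8]
opening: 0.551
grasp_force: 0.0
```

play_rows --moves '[[[0, 0, 0, 0, 0, 0], [0, 0, 0, 0, 0, 0]]]'

```text
time_s: 19.4
position: [0.5544, 0.0539, 0.2174]
tcp_rot: [[0.499, 0.866, 0.001], [0.866, -0.499, 0.0], [0.001, 0.001, -1.0]]
force: [0.7, 0.9, 0.2]
opening: 0.549
grasp_force: 0.0
```

```bash
python3 m.py
python3 - <<'E'
from h import *
p=bot.capture("wrist"); a=cv2.resize(p["image"][80:280,220:420],(560,560),interpolation=cv2.INTER_CUBIC)
b=cv2.resize(bot.capture("side")["image"][150:270,290:410],(240,240),interpolation=cv2.INTER_CUBIC)
c=cv2.resize(bot.capture("scene")["image"][150:250,270:390],(240,200),interpolation=cv2.INTER_CUBIC)
o=np.zeros((560,800,3),np.uint8); o[:,:560]=a; o[:240,560:]=b; o[260:460,560:]=c; cv2.imwrite("pics/f.png",o)
E
```

```text
19.4 [0.5544468  0.05393287 0.21743682] [0.74658329 0.86786262 0.21320609] 0.0 tang 0.21381402127030408
scene lever_mark [302.8 195.5] 0.71 [-13.4   2.4] ang 170
scene grip_mid [283.9 175.5] 0.64 [46.6 89.8] ang 63
side collar_mark [324.1 194.8] 0.72 [-5.3 -6.8] ang -128
side lever_mark [326.3 194.6] 0.56 [ 0.  -8.5] ang -90
side grip_mid [321.4 170.4] 0.48 [40.2 91.2] ang 66
wrist collar_mark [313.4 215.8] 0.93 [ 6.3 26.5] ang 77
wrist lever_mark [315.  218.4] 0.78 [ 6.3 23.8] ang 75
wrist grip_mid [308.9 136. ] 0.74 [37.8 88.2] ang 67
```

View pics/f.png

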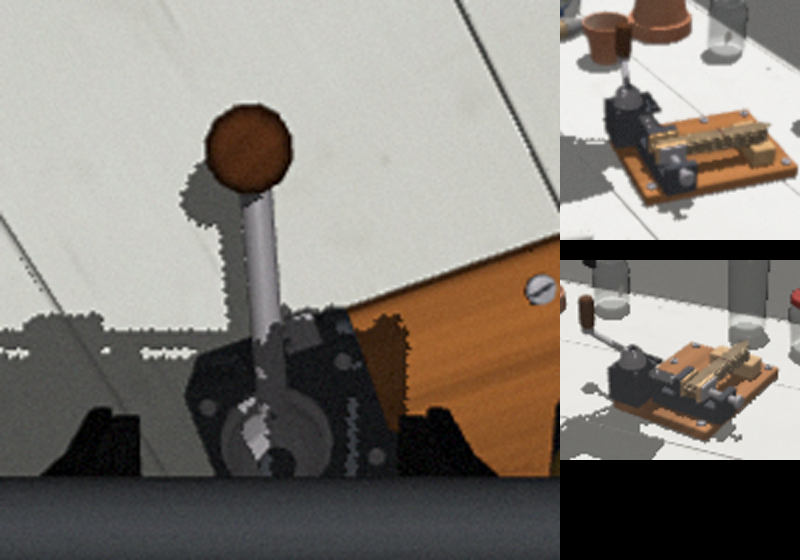

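The grip has swung to about 67° and the labels sit clamped. The marks are too small to judge by eye, so I average the detections.

Run:
```python
from h import *
D={"collar_mark":[],"lever_mark":[]}
for i in range(14):
  p=bot.capture("wrist")
  for n in D:
    r=bot.pinpoint(p,n)
    r=[x for x in r if np.hypot(x["centre"][0]-314,x["centre"][1]-216)<15]
    if r: D[n].append(r[0]["centre"])
for n in D: a=np.array(D[n]); print(n,len(a),np.median(a,0),a.mean(0),a.std(0)/len(a)**.5)
```

```text
collar_mark 14 [314.15 215.85] [314.52142857 215.65714286] [0.37798858 0.32587626]
lever_mark 14 [315.15 218.05] [315.08571429 218.38571429] [0.27346177 0.35353277]
```

```bash
python3 -c "
from rig import bot
print(bot.hand_in())"
```

```text
the job is handed in; nothing more can be done
None
```

The labels lie in the clamp on both rests, and I turned the handle clockwise until it slipped, stopped, let go and handed the job in at about 20 s; the slip is judged from the push force holding steady near 10 N over about 7 mm of grip travel, as the two marks were too small in the pictures to confirm it.

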